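# Find the cap that screws onto the barometer port

### The arm

A 7-joint arm with a two-finger parallel gripper is mounted at the origin on the work surface. World frame = base frame: x ahead of the robot, y to its left, z up, the work surface at z = 0. Lengths are in m, angles in rad, forces in N, time in s.
With the tool pointing down it reaches from about 0.425 to 0.95 m from the base axis. Payload 16.7 kg.
Tool frame: the origin (TCP) lies on the centre line of the jaws, within the pads' length; the fingertips stand 8 mm ahead of it and the grasp point (between the pads) lies 11 mm behind it; z points along the fingers, y is the line along which they close (so a half turn about z gives the same grasp; the last joint's range is limited). The gripper opens to 94 mm and grips with 3 to 60 N. Pads are 16 mm wide; open, the fingers measure 119 mm over their backs; the gripper's body (75 mm by 177 mm) begins 78 mm behind the grasp point.
Start: joints at [0.985, 0.426, 0.074, 1.606, -0.034, 1.111, -0.067], TCP at [0.286, -0.612, 0.19] pointing down, gripper open.
Joint ranges: [-2.85, 2.85], [-0.5, 2.14], [-1.23, 1.37], [0.21, 2.46], [-1.02, 4.16], [0.16, 2.05], [-2.73, 2.73]. Speed limits (rad/s): [1.89, 1.89, 2.39, 2.39, 3.01, 3.01, 3.01].

### API

Orientations are given as a unit quaternion [w, x, y, z].
In Python, from cell import r gives the robot as it stands.
- The arm moves only by the shell command python3 -m inch 'ROWS' [FORCE]. ROWS is JSON, a list that holds one entry, the list of rows, each a list of 7 numbers: the shift along the tool's x, y, z scaled (see below), then the turn, a rotation vector about the tool's x, y, z scaled (see below), then the closure in counts, from 0 (fully open) to 255 (shut). In form: [[[tx, ty, tz, wx, wy, wz, jaw], ...]]. A call has 1 to 10 rows; each row is the pose to reach, as a shift and turn from the pose commanded when the call began, along the tool's axes at that moment, turning the shorter way round; what a row does not reach only later rows make up. The controller multiplies each number of a shift by 0.1 m and each number of a turn by 180 degrees. A row lasts 1/12 s, in which the tool goes at most 41.7 mm and 7.16 degrees, less where a joint would pass 70% of its speed; a pose out of reach is approached as far as the arm can. A call with a number of a shift or a turn outside -1 to 1 is refused whole. A call with a gripper value outside its range is refused whole. The fingers move at their own pace and stop on an object; FORCE is the grip in N (left out, the last holds). Time passes only in rows, so rows that repeat a pose let the fingers close. It gives the time, the measured TCP pose, the force, the opening and the grip force at its end, in the units of the state.
- r.state(): the state, without advancing time (a new reading comes with each control period).
- r.snapshot(name): name is "side" or "top" or "wrist"; returns a dict with "pixels" (384x512x3 uint8, red, green, blue), "range_z" (384x512 float32, m along the optical axis (not along the pixel's ray), 0 where there is no reading), "K" (3x3 intrinsics, pixels), "R" (3x3) and "t" (3): a world point X has camera coordinates R X + t; the wrist camera has in their place "tool_from_camera" (4x4, takes a point from camera to tool coordinates, whose origin is the TCP and whose axes are the flange's). Camera axes: x right, y down, z forward; pixel columns grow to the right and rows downward; lengths in m; the calibration is good to about 2 mm. The wrist camera is an equidistant fisheye: a pixel r from the principal point sees the ray r / f radians off the axis. A picture is of the moment at which its call begins: read the wrist's pose just before it.
- r.finish_job(): hands the job in; it is judged then, once.
Trained networks look in a picture, given as the dict that the camera call returned (one of the last four; its "shot" number tells which), for a name from the list of things; names that differ only in an ending like _2 or _b are one class to them, and where a whole thing is asked for, a point or a joint stands for the part that bears it (a point fixed in the world has none). Each returns a list of dicts, best first, with "p" (0 to 1); they miss things now and then, are a little off and sometimes report something else, mostly with a low value. They report only what shows in the picture. A call takes as long as a camera call. They do not tell look-alikes from the thing itself.
- r.recognise(query, picture): "box" ([left, top, width, height] in pixels, round what is visible of it).
The state is a dict: "time_s": time; "joint_positions": joint angles; "joint_vel": joint speeds; "effort": joint torques, N m; "eef_pos": TCP position; "tool_rot": TCP orientation; "force": force on the tool from outside, world axes, zero at the start; "wrist_torque": the same for the moment, N m; "opening": finger opening in m; "finger_force": force on a finger pad.
Only numpy, scipy, OpenCV 4.12 (cv2) and the standard library are available. Lean on these libraries where they do the work, as an engineer would, in place of code of your own. Each camera call takes 0.05 s, during which the arm holds its last target. There are 200 camera calls.

### The job

Only one of the three identical-looking blue caps has the thread for the bare brass port on the sloping console. Try them on the port one after another, starting with the yellow pointer at the white dot and turning clockwise, and leave the one that fits screwed fully home and let go. The two other caps must end up standing mouth-down on the rubber mat, so put back any that binds (turn it back to the white dot to get it off), and leave everything else on the shelf where it is.

Things in the scene. Friction and masses are not known exactly. Their poses are not given: they have to be found in the camera images.
- console: fixed grey instrument box on a dark foot, 160 mm wide (y), up to 150 mm high. Its face slopes 30 deg, rising away from the robot, 45 mm down-slope and 105 mm up-slope of the port; a chrome-rimmed dial 58 mm across, 5 mm high, lies 71 mm up-slope of the port. Origin: 93 mm below the port, on the shelf; z up
- seat: the port. Origin: centre of the round steel seat (52 mm across, 3 mm proud of the face) on which a home cap's rim lies flat. z is the axis of the brass stud, 30 deg from vertical, leaning to the robot; x up the slope (away from the robot), y to the left. Any cap put on at the white dot (10 deg and 1.5 mm of play) slides down until its rim is about 5 mm above the seat and stops there
- stud_tip (a point): top of the stud, 32.5 mm above the seat on its axis (axes as the seat). The stud is 24 mm thick up to 12 mm above the seat, then 16 mm; two side lugs and a third one higher up reach 19 mm from the axis; inside each cap are grooves for them. The sorts of cap differ only in the third groove; which cap is right changes every time
- white_dot (a point): white dot, 34 mm from the stud axis and 15 deg left (anticlockwise from above) of the seat's x: the cap's yellow pointer stands over it to put a cap on or lift it off. From here the right cap turns clockwise and winds down 6 mm in 75 deg; it is home (rim on the seat) from about 65 deg and tight by about 85 deg. Under 0.1 N m does it
- black_dot (a point): black dot, 34 mm from the axis and 61 deg right of the seat's x: the pointer stands about here when the cap is home. A wrong cap binds hard after about 25 deg of turning from the white dot, rim still about 4 mm up; turn it back to the white dot and it lifts straight off along the axis
- mat: black rubber mat, 110 mm (x) by 290 mm (y), 4 mm thick, fixed to the shelf; origin at the centre of its underside, z up. The three caps stand on it in a row along y about 92 mm apart, yellow ends pointing roughly away from the robot
- cap_a_mid (a point): one of three look-alike blue 12-sided caps, mouth down, 49 mm across, 38 mm high, 90 g; on its flat top an upright grip bar 44 mm long, 12 mm thick, 24 mm high (38 to 62 mm above the rim), one end yellow: the pointer. Site: on the axis, half-way up, 31 mm above the mouth rim; z out of the top, x along the bar to the yellow end
- cap_b_mid (a point): one of three look-alike blue 12-sided caps, mouth down, 49 mm across, 38 mm high, 90 g; on its flat top an upright grip bar 44 mm long, 12 mm thick, 24 mm high (38 to 62 mm above the rim), one end yellow: the pointer. Site: on the axis, half-way up, 31 mm above the mouth rim; z out of the top, x along the bar to the yellow end
- cap_c_mid (a point): one of three look-alike blue 12-sided caps, mouth down, 49 mm across, 38 mm high, 90 g; on its flat top an upright grip bar 44 mm long, 12 mm thick, 24 mm high (38 to 62 mm above the rim), one end yellow: the pointer. Site: on the axis, half-way up, 31 mm above the mouth rim; z out of the top, x along the bar to the yellow end
- cylinder: glass measuring cylinder on a white foot with a wide brass funnel in it, 222 mm high, 110 mm across; bystander (origin at its underside)
- bottle: brown bottle with a rubber cap, 68 mm across, 150 mm high; bystander (origin at its underside)
- dish: white ceramic evaporation dish, 110 mm across, 35 mm high; bystander (origin at its underside)
- jar: glass jar with a steel lid, 60 mm across, 70 mm high; bystander (origin at its underside)
- screwdriver: screwdriver lying on the shelf along its x axis; bystander
- weight: brass weight, 50 mm across, 50 mm high; bystander (origin at its underside)
There are look-alikes about, which are no part of the job. Leave any green or red look-alike of the part that bears cap_a_mid alone. Leave any purple or turquoise look-alike of the part that bears cap_c_mid alone.

How it is judged:
By the outcome, as a careful person would: the job done as asked, in the order asked, and still so for the second after the job is handed in, with the robot touching nothing.
It also fails if it takes over 72 s, if anything falls off the work surface, if the arm or the gripper's body presses on something with over 40 N, if the wrist force passes 120 N, or if a joint passes its speed limit or range.

## Working session

There is one attempt and no reset: what is moved stays moved. The work goes in short steps, Python scripts to look and compute and a shell command to move; the robot and the scene stay as the last step left them, time stands still between calls to the robot, and variables do not carry over. Pictures are saved under pics/ and viewed, at most 10 in all, crops included, and the job is handed in when it is done.

```bash
ls; mkdir -p pics
cat > h.py <<'E'
import numpy as np, cv2
from scipy.spatial.transform import Rotation as Rn
from cell import r
def save(p,n,crop=None,s=1):
    im=cv2.cvtColor(p["pixels"],cv2.COLOR_RGB2BGR)
    if crop: l,t,w,h=crop; im=im[t:t+h,l:l+w]
    cv2.imwrite("pics/"+n,cv2.resize(im,None,fx=s,fy=s,interpolation=cv2.INTER_CUBIC))
def world(p,u,v,z=None):
    K=p["K"];z=p["range_z"][int(round(v)),int(round(u))] if z is None else z
    c=np.array([(u-K[0,2])/K[0,0]*z,(v-K[1,2])/K[1,1]*z,z]); return p["R"].T@(c-p["t"])
def cloud(p):
    K=p["K"];z=p["range_z"];v,u=np.mgrid[:384,:512]
    c=np.stack([(u-K[0,2])/K[0,0]*z,(v-K[1,2])/K[1,1]*z,z],-1); X=(c-p["t"])@p["R"]; X[z==0]=np.nan; return X
def tool():
    s=r.state();q=s["tool_rot"]; return np.array(s["eef_pos"]),Rn.from_quat([q[1],q[2],q[3],q[0]])
E
python3 - <<'E'
from h import *
ims=[]
for n in("top","side"):
    p=r.snapshot(n); save(p,n+".png",s=1.5)
    for q in("cap_a_mid","console","mat","seat","dish","jar","cylinder","bottle","weight","screwdriver"):
        print(n,q,[([int(x) for x in d["box"]],round(d["p"],2)) for d in r.recognise(q,p)][:6])
    np.savez(n+".npz",**{k:p[k] for k in("pixels","range_z","K","R","t")})
print(r.state()["tool_rot"])
E
```

```text
pics
top cap_a_mid [([299, 199, 21, 19], 0.77), ([321, 252, 17, 15], 0.54), ([286, 159, 11, 17], 0.49)]
top console [([173, 159, 61, 72], 0.81)]
top mat [([262, 192, 97, 44], 0.88)]
top seat []
top dish [([344, 144, 33, 28], 0.77), ([146, 145, 27, 27], 0.63), ([259, 189, 96, 46], 0.59)]
top jar [([392, 184, 26, 17], 0.73)]
top cylinder [([74, 156, 65, 52], 0.86)]
top bottle [([145, 145, 25, 28], 0.96), ([275, 202, 14, 17], 0.71)]
top weight [([247, 153, 12, 17], 0.73)]
top screwdriver [([105, 217, 14, 68], 0.57), ([394, 185, 25, 19], 0.16)]
side cap_a_mid [([265, 186, 13, 17], 0.78), ([307, 184, 15, 21], 0.62), ([223, 187, 17, 20], 0.61), ([219, 336, 82, 30], 0.5), ([205, 204, 18, 19], 0.44)]
side console [([189, 206, 81, 83], 0.81)]
side mat [([252, 177, 39, 49], 0.97)]
side seat []
side dish [([230, 154, 25, 15], 0.58)]
side jar [([271, 136, 12, 23], 0.67), ([161, 247, 18, 47], 0.25)]
side cylinder [([164, 255, 52, 84], 0.76)]
side bottle [([159, 246, 20, 50], 0.77)]
side weight []
side screwdriver [([219, 336, 79, 30], 0.83)]
[-4.38190870e-05  9.76246896e-01  2.16661015e-01  1.92734574e-05]
```

View pics/top.png

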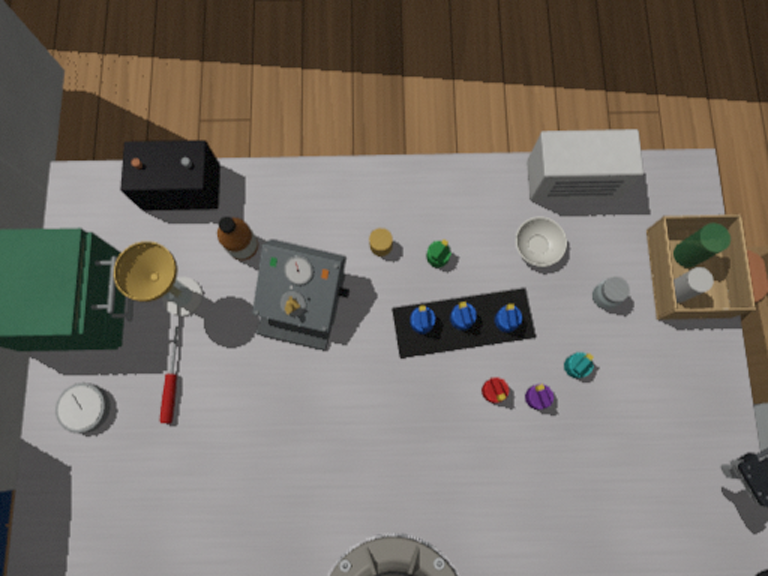

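View pics/side.png

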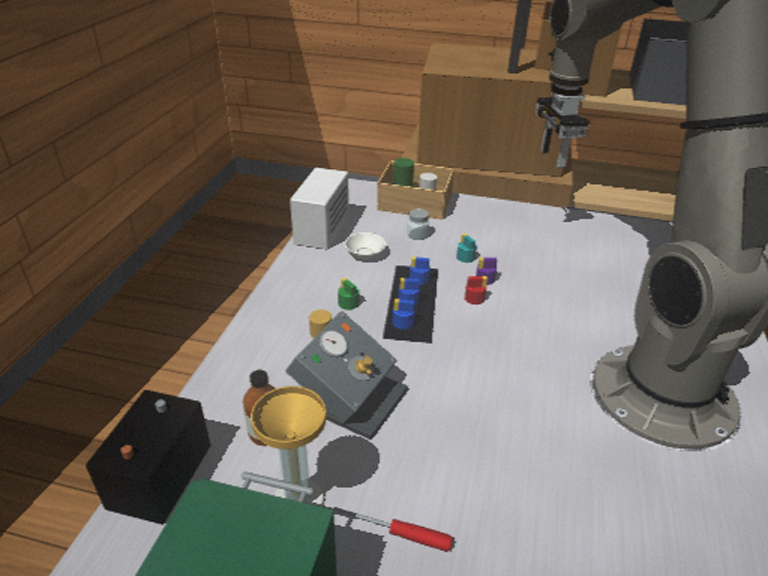

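Candidates (picture px, 1.5x top view): the blue caps on the mat at (423,319), (464,316) and (510,317) are mine. Green (439,254), red (496,390), purple (540,398) and turquoise (579,366) are look-alikes and stay alone. The port is at about (292,306) on the console.

Run:
```python
from h import *
for n in("top","side"):
    p=dict(np.load(n+".npz")); X=cloud(p); hsv=cv2.cvtColor(p["pixels"],cv2.COLOR_RGB2HSV)
    ok=(X[...,0]>.2)&(X[...,0]<.95)&(abs(X[...,1])<.6)&(X[...,2]>.005)
    b=(hsv[...,0]>105)&(hsv[...,0]<128)&(hsv[...,1]>150)&ok
    m=cv2.morphologyEx(b.astype(np.uint8),cv2.MORPH_CLOSE,np.ones((3,3)))
    k,l,st,_=cv2.connectedComponentsWithStats(m)
    for i in range(1,k):
        if st[i,4]>40:
            q=X[(l==i)&b]; t=q[q[:,2]>.03]; print(n,st[i],np.nanmean(q,0).round(3),np.nanmin(q,0).round(3),np.nanmax(q,0).round(3))
    y=(hsv[...,0]>20)&(hsv[...,0]<33)&(hsv[...,1]>150)&(hsv[...,2]>120)&ok
    k,l,st,_=cv2.connectedComponentsWithStats(y.astype(np.uint8))
    for i in range(1,k):
        if st[i,4]>3: print(" yel",n,st[i],np.nanmean(X[(l==i)&y],0).round(3),np.nanmax(X[(l==i)&y],0).round(3))
    # console face
    bx=(173,159,61,72) if n=="top" else (189,206,81,83)
    q=X[bx[1]:bx[1]+bx[3],bx[0]:bx[0]+bx[2]].reshape(-1,3); q=q[~np.isnan(q[:,0])&(q[:,2]>.04)&(q[:,2]<.16)]
    best=0;rng=np.random.default_rng(0)
    for _ in range(1000):
        a=q[rng.choice(len(q),3,False)]; nn=np.cross(a[1]-a[0],a[2]-a[0]); nn/=np.linalg.norm(nn)+1e-12; nn*=np.sign(nn[2])
        if not .8<nn[2]<.93: continue
        e=abs((q-a[0])@nn)<.003
        if e.sum()>best: best=e.sum();E=e
    f=q[E]; c=f.mean(0); nn=np.linalg.svd(f-c)[2][2]; nn*=np.sign(nn[2]); print(n,"plane",nn.round(3),c.round(3),best, "tilt",np.degrees(np.arccos(nn[2])))
    h=(q-c)@nn; s=q[(h>.02)&(h<.06)]; print("stud-ish",len(s),s.mean(0).round(3),h.max().round(3), q[h.argmax()].round(3))
```

```text
top [300 202  18  18 217] [ 0.565 -0.156  0.043] [ 0.546 -0.187  0.005] [ 0.593 -0.133  0.073]
top [274 205  16  18 218] [ 0.559 -0.072  0.042] [ 0.538 -0.096  0.005] [ 0.592 -0.05   0.07 ]
top [330 204  18  17 219] [ 0.558 -0.248  0.043] [ 0.539 -0.276  0.007] [ 0.586 -0.227  0.069]
 yel top [295 161   3   3   6] [ 0.718 -0.123  0.06 ] [ 0.721 -0.119  0.062]
 yel top [306 201   4   3   9] [ 0.588 -0.153  0.062] [ 0.592 -0.149  0.065]
 yel top [338 203   5   3  11] [ 0.581 -0.248  0.063] [ 0.584 -0.244  0.068]
 yel top [280 204   3   3   7] [ 0.581 -0.07   0.067] [ 0.584 -0.067  0.071]
 yel top [391 237   4   2   5] [ 0.476 -0.401  0.061] [ 0.478 -0.397  0.065]
 yel top [358 257   5   3   9] [ 0.417 -0.299  0.059] [ 0.42  -0.295  0.064]
 yel top [332 263   5   4  15] [ 0.4   -0.221  0.058] [ 0.404 -0.217  0.064]
top plane [-0.487  0.122  0.865] [0.616 0.174 0.106] 1678 tilt 30.15135026746705
stud-ish 41 [0.578 0.186 0.118] 0.038 [0.579 0.187 0.126]
side [262 172  24  47 428] [ 0.564 -0.135  0.042] [ 0.542 -0.257  0.006] [ 0.591 -0.047  0.071]
 yel side [320 172   2   2   4] [ 0.419 -0.297  0.062] [ 0.421 -0.293  0.063]
 yel side [322 184   2   2   4] [ 0.402 -0.22   0.063] [ 0.404 -0.217  0.064]
 yel side [263 199   2   8  11] [ 0.581 -0.068  0.059] [ 0.584 -0.064  0.066]
side plane [-0.484  0.126  0.866] [0.617 0.187 0.103] 1743 tilt 30.015075134193342
stud-ish 44 [0.578 0.192 0.116] 0.04 [0.575 0.201 0.125]
```

```bash
R='[[[0.98,-0.79,-0.25,0,0,0,0]]]'
python3 -m inch '[[[0.4,-0.32,-0.2,0,0,0,0],[0.7,-0.6,-0.25,0,0,0,0],[0.98,-0.79,-0.25,0,0,0,0]]]' 
python3 -m inch '[[[0.3,-0.25,-0.1,0,0,0,0],[0.6,-0.5,-0.2,0,0,0,0],[0.98,-0.79,-0.25,0,0,0,0]]]' 
python3 -m inch '[[[0.3,-0.25,-0.1,0,0,0,0],[0.6,-0.5,-0.2,0,0,0,0],[0.98,-0.79,-0.25,0,0,0,0]]]' 
python3 -m inch '[[[0.3,-0.25,-0.1,0,0,0.04,0],[0.6,-0.5,-0.2,0,0,0.08,0],[0.98,-0.79,-0.25,0,0,0.12,0],[0.98,-0.79,-0.25,0,0,0.139,0],[0.98,-0.79,-0.25,0,0,0.139,0]]]'
cat >> h.py <<'E'
def wsnap():
    P,Q=tool(); p=r.snapshot("wrist"); p["P"]=P;p["Q"]=Q; return p
def wray(p,u,v):
    K=p["K"]; a=(u-K[0,2])/K[0,0]; b=(v-K[1,2])/K[1,1]; th=np.hypot(a,b); s=np.sinc(th/np.pi)
    d=np.stack([a*s,b*s,np.cos(th)],-1); T=p["tool_from_camera"]
    return p["P"]+p["Q"].apply(T[:3,3]), p["Q"].apply(d.reshape(-1,3)@T[:3,:3].T).reshape(d.shape), d
def wcloud(p):
    v,u=np.mgrid[:384,:512]; o,w,d=wray(p,u,v); z=p["range_z"]; X=o+w*(z/d[...,2])[...,None]; X[z==0]=np.nan; return X
E
python3 - <<'E'
from h import *
p=wsnap(); save(p,"w1.png",s=1.5); print(p["P"],p["Q"].as_matrix().round(3)); print(p["tool_from_camera"].round(3),p["K"]); print(r.state()["joint_positions"],r.state()["time_s"])
X=wcloud(p); print(np.nanmin(p["range_z"]),p["range_z"].max())
for q in("cap_a_mid","stud_tip","seat","white_dot","mat"): print(q,[([int(x) for x in d["box"]],round(d["p"],2)) for d in r.recognise(q,p)][:6])
hsv=cv2.cvtColor(p["pixels"],cv2.COLOR_RGB2HSV)
b=(hsv[...,0]>105)&(hsv[...,0]<128)&(hsv[...,1]>150)
k,l,st,ce=cv2.connectedComponentsWithStats(b.astype(np.uint8))
for i in range(1,k):
    if st[i,4]>60: q=X[(l==i)]; print(st[i],np.nanmean(q,0).round(3),np.nanmin(q,0).round(3),np.nanmax(q,0).round(3))
E
```

```text
time_s: 1.35
eef_pos: [0.3385, -0.502, 0.2158]
tool_rot: [0.001, 0.976, 0.216, 0.0]
force: [1.3, -0.2, 0.6]
opening: 0.094
finger_force: 0.0
time_s: 1.6
eef_pos: [0.3915, -0.394, 0.2404]
tool_rot: [0.001, 0.976, 0.216, 0.0]
force: [1.8, -0.7, -0.1]
opening: 0.0939
finger_force: 0.0
time_s: 1.85
eef_pos: [0.4441, -0.2865, 0.265]
tool_rot: [0.001, 0.976, 0.216, 0.001]
force: [1.6, -1.2, 0.5]
opening: 0.0941
finger_force: 0.0
time_s: 2.27
eef_pos: [0.5012, -0.1699, 0.2893]
tool_rot: [-0.0, 1.0, -0.002, 0.001]
force: [0.2, 0.1, 0.3]
opening: 0.0942
finger_force: 0.0
[ 0.50119801 -0.16993185  0.28926426] [[ 1.    -0.003  0.002]
 [-0.003 -1.     0.001]
 [ 0.002 -0.001 -1.   ]]
[[-0.    -0.965 -0.262  0.076]
 [ 1.    -0.    -0.    -0.   ]
 [ 0.    -0.262  0.965 -0.194]
 [ 0.     0.     0.     1.   ]] [[297.31863964   0.         259.99148773]
 [  0.         297.31863964 188.71195449]
 [  0.           0.           1.        ]]
[ 0.37949172  0.11676079 -0.18484173  1.79532528  0.02236546  1.2308007
 -1.37958159] 2.3167
0.0 1.6315821
cap_a_mid [([272, 192, 31, 38], 0.89), ([234, 98, 34, 32], 0.83), ([205, 8, 36, 38], 0.79)]
stud_tip [([129, 4, 38, 36], 0.28)]
seat [([0, 29, 34, 26], 0.31)]
white_dot []
mat [([166, 77, 177, 88], 0.92)]
[235  98  36  35 865] [ 0.569 -0.159  0.043] [ 0.542 -0.186  0.   ] [ 0.598 -0.13   0.067]
[180 103  37  34 881] [ 0.563 -0.078  0.043] [ 0.538 -0.099  0.001] [ 0.592 -0.038  0.067]
[295 103  38  35 907] [ 0.563 -0.25   0.042] [ 0.535 -0.287  0.   ] [ 0.591 -0.226  0.067]
```

View pics/w1.png

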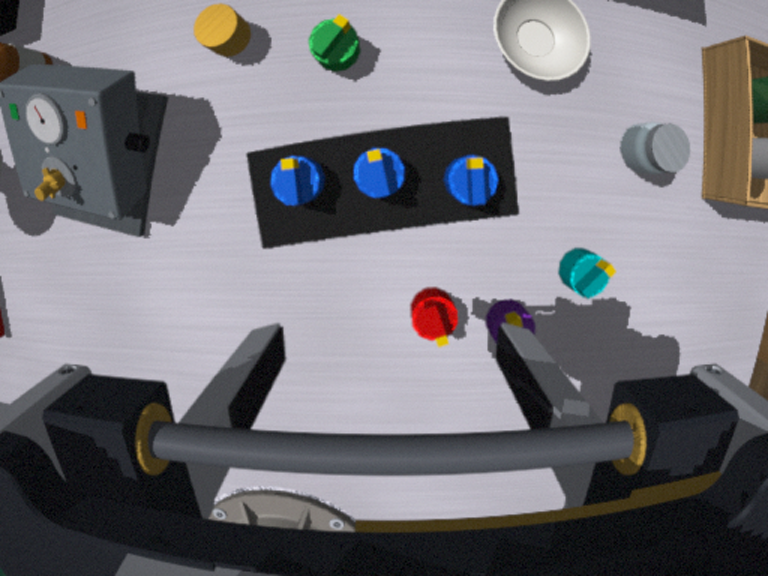

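The wrist view shows the three blue caps on the mat at about (296,180), (379,172) and (472,180), with yellow ends up-image. The console port is at about (48,183), and the look-alikes sit off the mat. I'll grasp with the tool turned half round so joint 7 has the range for the turn, and look at the port on the way.

```bash
cat >> h.py <<'E'
def caps(p,X,ztop=(.056,.075),dbg=True):
    hsv=cv2.cvtColor(p["pixels"],cv2.COLOR_RGB2HSV); H,S=hsv[...,0],hsv[...,1]
    b=(H>105)&(H<128)&(S>150); y=(H>20)&(H<33)&(S>150)&(hsv[...,2]>110)
    k,l,st,_=cv2.connectedComponentsWithStats(cv2.morphologyEx((b|y).astype(np.uint8),cv2.MORPH_CLOSE,np.ones((3,3))))
    out=[]
    for i in range(1,k):
        if st[i,4]<150 or (b&(l==i)).sum()<100: continue
        m=(l==i)&(X[...,2]>ztop[0])&(X[...,2]<ztop[1]); q=X[m]
        if len(q)<20: continue
        z=np.median(q[:,2]); q=q[abs(q[:,2]-z)<.004]; c=cv2.minAreaRect((q[:,:2]*1000).astype(np.float32))
        yq=X[m&y]; yc=yq.mean(0) if len(yq) else q.mean(0)
        d=yc[:2]-np.array(c[0])/1000; u,s,v=np.linalg.svd(q[:,:2]-q[:,:2].mean(0)); a=v[0]*np.sign(v[0]@d)
        o=dict(c=np.array(c[0])/1000,mean=q.mean(0),size=c[1],ang=np.degrees(np.arctan2(a[1],a[0])),ang2=np.degrees(np.arctan2(d[1],d[0])),z=z); out.append(o)
        if dbg: print({k:np.round(v,4) for k,v in o.items()})
    return out
E
python3 - <<'E'
from h import *
p=wsnap(); caps(p,wcloud(p))
E
python3 -m inch '[[[0,-0.3,0,0,0,-0.04,0],[0,-0.6,0,0,0,-0.08,0],[0,-0.9,0,0,0,-0.12,0],[0,-1,0,0,0,-0.16,0],[0,-1,0,0,0,-0.2,0],[0,-1,0,0,0,-0.24,0],[0,-1,0,0,0,-0.28,0],[0,-1,0,0,0,-0.32,0],[0,-1,0,0,0,-0.36,0],[0,-1,0,0,0,-0.39,0]]]'
python3 -m inch '[[[0.28,-0.1,0,0,0,-0.04,0],[0.56,-0.2,0,0,0,-0.08,0],[0.84,-0.3,0,0,0,-0.12,0],[0.94,-0.34,0,0,0,-0.16,0],[0.94,-0.34,0,0,0,-0.2,0],[0.94,-0.34,0,0,0,-0.24,0],[0.94,-0.34,0,0,0,-0.28,0],[0.94,-0.34,0,0,0,-0.32,0],[0.94,-0.34,0,0,0,-0.36,0],[0.94,-0.34,0,0,0,-0.39,0]]]'
cat >> h.py <<'E'
def row(Pt,Rt,P=None,Q=None):
    if P is None: P,Q=tool()
    print("shift",(Q.inv().apply(Pt-P)/.1).round(3),"turn",((Q.inv()*Rt).as_rotvec()/np.pi).round(4))
def frame(n,x):
    n=n/np.linalg.norm(n); x=x-(x@n)*n; x/=np.linalg.norm(x); return np.stack([x,np.cross(n,x),n],1)
def toolR(n,bar):  # tool z=-n, tool x opposite the bar pointer
    z=-n; x=-bar; return Rn.from_matrix(np.stack([x,np.cross(z,x),z],1))
E
python3 - <<'E'
from h import *
n=np.array([-.4855,.124,.8655]);S=np.array([.591,.185,.0935]);F=frame(n,np.array([1,-.255,0]))
print(tool()[0],r.state()["joint_positions"].__repr__()); row(S+.16*F[:,2],toolR(F[:,2],F[:,0]))
E
```

```text
{'c': array([ 0.5712, -0.1584]), 'mean': array([ 0.5709, -0.1585,  0.0649]), 'size': array([43.9676, 12.3392]), 'ang': np.float64(13.2611), 'ang2': np.float64(11.6066), 'z': np.float64(0.065)}
{'c': array([ 0.5646, -0.0738]), 'mean': array([ 0.5648, -0.0742,  0.0648]), 'size': array([43.5743, 13.4773]), 'ang': np.float64(5.2202), 'ang2': np.float64(1.8669), 'z': np.float64(0.0649)}
{'c': array([ 0.5643, -0.2518]), 'mean': array([ 0.5635, -0.2516,  0.0649]), 'size': array([42.992 , 12.5831]), 'ang': np.float64(3.1271), 'ang2': np.float64(5.4433), 'z': np.float64(0.0649)}
time_s: 3.45
eef_pos: [0.4988, -0.0755, 0.2884]
tool_rot: [-0.0, 0.816, 0.578, -0.0]
force: [0.6, 0.5, 0.5]
opening: 0.094
finger_force: 0.0
time_s: 4.28
eef_pos: [0.4988, 0.0244, 0.2884]
tool_rot: [-0.0, 0.336, 0.942, -0.0]
force: [-0.7, -0.5, 1.1]
opening: 0.0938
finger_force: 0.0
[0.49878714 0.02440453 0.28840049] array([ 0.27761565,  0.08498793, -0.48132539,  1.83824418,  0.0417684 ,
        1.22831231,  0.66958739])
shift [1.029 1.489 0.564] turn [-0.0363 -0.1644 -0.1353]
```

```bash
python3 -m inch '[[[0.2,0.2,0.1,-0.006,-0.027,-0.022,0],[0.4,0.4,0.2,-0.012,-0.054,-0.045,0],[0.6,0.6,0.3,-0.018,-0.081,-0.067,0],[0.8,0.8,0.4,-0.024,-0.108,-0.09,0],[1,1,0.5,-0.03,-0.135,-0.112,0],[1,1,0.56,-0.036,-0.164,-0.135,0],[1,1,0.56,-0.036,-0.164,-0.135,0]]]'
python3 - <<'E'
from h import *
n=np.array([-.4855,.124,.8655]);S=np.array([.591,.185,.0935]);F=frame(n,np.array([1,-.255,0]))
row(S+.16*F[:,2],toolR(F[:,2],F[:,0]))
p=wsnap(); save(p,"w2.png",s=1.5)
np.savez("w2.npz",P=p["P"],Q=p["Q"].as_quat(),**{k:p[k] for k in("pixels","range_z","K","tool_from_camera")})
print(r.state()["joint_positions"])
for q in("stud_tip","seat","white_dot","black_dot"): print(q,[([int(x) for x in d["box"]],round(d["p"],2)) for d in r.recognise(q,p)][:3])
E
```

```text
time_s: 4.87
eef_pos: [0.4826, 0.1665, 0.2302]
tool_rot: [0.258, 0.118, 0.958, -0.035]
force: [0.1, -0.9, 0.1]
opening: 0.0938
finger_force: 0.0
shift [-0.186  0.447  0.085] turn [-0.0011  0.0008  0.0017]
[ 0.02056983 -0.0560658  -0.7664423   2.20993182  0.59176663  0.76940037
  0.17773677]
stud_tip []
seat [([61, 226, 41, 28], 0.38)]
white_dot []
black_dot [([197, 211, 28, 37], 0.57)]
```

View pics/w2.png

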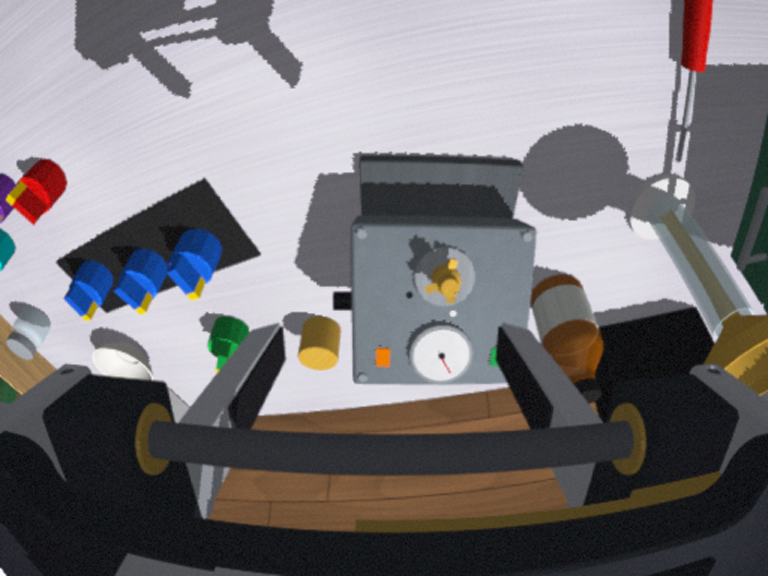

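The picture shows the port's steel seat at about (444,278), the brass stud above it, the white dot at (453,314), the black dot at (409,294) and the dial up-slope at (441,354). I'll get the seat frame from the plane and dots, then repeat it from a second place.

```bash
cat >> h.py <<'E'
def seatfit(p,S0,F0,white=None,black=None):
    X=wcloud(p); q=(X-S0)@F0   # seat-frame guess
    hsv=cv2.cvtColor(p["pixels"],cv2.COLOR_RGB2HSV); V=hsv[...,2].astype(int); Sx=hsv[...,1].astype(int)
    rr=np.hypot(q[...,0],q[...,1]); m=(q[...,0]>-.05)&(q[...,0]<.1)&(abs(q[...,1])<.075)&(rr>.03)&(abs(q[...,2]+.003)<.008)
    f=X[m]; c=np.median(f,0)
    for _ in range(4):
        n=np.linalg.svd(f-f.mean(0))[2][2]; n*=np.sign(n[2]); c=f.mean(0); f=f[abs((f-c)@n)<.002]
    print("n",n.round(4),"tilt",np.degrees(np.arccos(n[2])).round(2),"az",np.degrees(np.arctan2(-n[1],-n[0])).round(2),"face h0",((c-S0)@n).round(4))
    h=(X-c)@n
    def onplane(uv,off):
        o,d,_=wray(p,*[np.array(t,float) for t in uv]); s=(off-(o-c)@n)/(d@n); return o+d*s
    F=frame(n,F0[:,0])
    # dots: bright / dark blobs near radius 34
    v,u=np.mgrid[:384,:512]; Y=(onplane((u,v),0.)-S0)@F; ry=np.hypot(Y[...,0],Y[...,1]); az=np.degrees(np.arctan2(Y[...,1],Y[...,0]))
    D={}
    face=np.median(V[m])
    for nm,a0,bad in(("white",15,V>face+50),("black",-61,V<face-40)):
        mm=(abs(ry-.034)<.007)&(abs(az-a0)<22)&bad&(Sx<90)
        k,l,st,ce=cv2.connectedComponentsWithStats(mm.astype(np.uint8))
        if k>1:
            i=1+st[1:,4].argmax(); D[nm]=onplane(ce[i],0.); print(nm,ce[i].round(1),st[i,4],((D[nm]-S0)@F).round(4))
    # stud top: highest points
    t=(h>.024)&(h<.045)&(rr<.03)
    if t.sum(): 
        tp=h[t].max(); q2=X[t&(h>tp-.0035)]; print("tip h",tp.round(4),len(q2),((q2.mean(0)-S0)@F).round(4), "all",((X[t].mean(0)-S0)@F).round(4))
    sm=(abs(h-.003)<.0013)&(rr<.032); g=(X[sm]-S0)@F; print("seat",sm.sum(),g.mean(0).round(4),g.min(0).round(4),g.max(0).round(4))
    if len(D)==2:
        e=[(D[k]-S0)@F for k in("white","black")]
        A=np.array([[.034*np.cos(np.radians(a)),.034*np.sin(np.radians(a))] for a in(15,-61)]); B=np.array([x[:2] for x in e])
        da,db=A[0]-A[1],B[0]-B[1]; th=np.arctan2(da[0]*db[1]-da[1]*db[0],da@db); Rm=np.array([[np.cos(th),-np.sin(th)],[np.sin(th),np.cos(th)]])
        cc=B.mean(0)-Rm@A.mean(0); print("centre off",cc.round(4),"yaw",np.degrees(th).round(2),"len",np.linalg.norm(da).round(4),np.linalg.norm(db).round(4))
        Fn=frame(n,F@np.array([np.cos(th),np.sin(th),0])); Sn=S0+F[:,:2]@cc; Sn=Sn+n*(.003-(Sn-c)@n)
        print("S",Sn.round(4),"x az",np.degrees(np.arctan2(Fn[1,0],Fn[0,0])).round(2)); return Sn,Fn
    return None
E
cat > fit.py <<'E'
from h import *
import sys
n=np.array([-.4855,.124,.8655]);S=np.array([.591,.185,.0935]);F=frame(n,np.array([1,-.255,0]))
if sys.argv[1]=="old":
    d=np.load("w2.npz"); p={k:d[k] for k in d.files}; p["Q"]=Rn.from_quat(d["Q"])
else: p=wsnap(); save(p,sys.argv[1],(130,60,300,230),2.5)
o=seatfit(p,S,F)
if o: seatfit(p,*o); np.savez("seat_%s.npz"%sys.argv[1],S=o[0],F=o[1])
E
python3 fit.py old
python3 -m inch '[[[0,0.25,0.2,0,0,0,0],[-0.1,0.45,0.4,0,0,0,0],[-0.18,0.45,0.45,0,0,0,0],[-0.18,0.45,0.45,0,0,0,0]]]'
python3 fit.py w3.png
```

```text
n [-0.4887  0.1269  0.8632] tilt 30.32 az -14.55 face h0 -0.0042
time_s: 5.45
eef_pos: [0.5355, 0.1989, 0.2013]
tool_rot: [0.255, 0.125, 0.958, -0.034]
force: [-0.6, -1.5, 0.0]
opening: 0.0941
finger_force: 0.0
n [-0.4869  0.1281  0.864 ] tilt 30.23 az -14.74 face h0 -0.0041Traceback (most recent call last):
  File "fit.py", line 7, in <module>
    o=seatfit(p,S,F)
  File "h.py", line 59, in seatfit
    v,u=np.mgrid[:384,:512]; Y=(onplane((u,v),0.)-S0)@F; ry=np.hypot(Y[...,0],Y[...,1]); az=np.degrees(np.arctan2(Y[...,1],Y[...,0]))
                                ~~~~~~~^^^^^^^^^^
  File "h.py", line 56, in onplane
    o,d,_=wray(p,*[np.array(t,float) for t in uv]); s=(off-(o-c)@n)/(d@n); return o+d*s
                                                                                    ~^~
ValueError: operands could not be broadcast together with shapes (384,512,3) (384,512) 
Traceback (most recent call last):
  File "fit.py", line 7, in <module>
    o=seatfit(p,S,F)
  File "h.py", line 59, in seatfit
    v,u=np.mgrid[:384,:512]; Y=(onplane((u,v),0.)-S0)@F; ry=np.hypot(Y[...,0],Y[...,1]); az=np.degrees(np.arctan2(Y[...,1],Y[...,0]))
                                ~~~~~~~^^^^^^^^^^
  File "h.py", line 56, in onplane
    o,d,_=wray(p,*[np.array(t,float) for t in uv]); s=(off-(o-c)@n)/(d@n); return o+d*s
                                                                                    ~^~
ValueError: operands could not be broadcast together with shapes (384,512,3) (384,512)
```

View pics/w3.png

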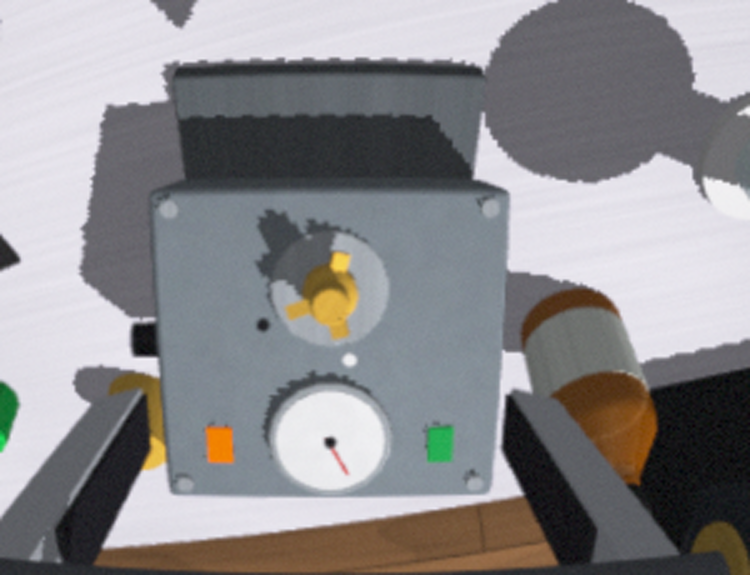

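The crop shows the seat disc centred near (330,288), the stud top at (330,303), the white dot at (349,360) and the black dot at (263,325).

```bash
sed -i 's/return o+d\*s$/return o+d*np.asarray(s)[...,None]/' h.py; python3 fit.py old; python3 fit.py w3b.png
```

```text
n [-0.4887  0.1269  0.8632] tilt 30.32 az -14.55 face h0 -0.0042
white [301.6 208.6] 15 [ 0.0313  0.0096 -0.0042]
black [272.5 196.1] 15 [ 0.0145 -0.0288 -0.0042]
tip h 0.0372 139 [-0.0022  0.0004  0.0311] all [-0.003  -0.0001  0.0299]
seat 770 [-0.0044 -0.     -0.0013] [-0.0281 -0.0272 -0.0025] [0.0284 0.0307 0.0001]
centre off [-0.0016  0.0011] yaw -0.68 len 0.0419 0.042
S [0.5905 0.1863 0.0917] x az -15.09
n [-0.489   0.1269  0.863 ] tilt 30.34 az -14.55 face h0 -0.003
white [301.6 208.6] 15 [ 0.0329  0.0088 -0.003 ]
black [272.5 196.1] 15 [ 0.0165 -0.0298 -0.003 ]
tip h 0.0372 139 [-0.0005 -0.0008  0.0323] all [-0.0013 -0.0013  0.0311]
seat 771 [-0.0028 -0.0011 -0.0001] [-0.0315 -0.0283 -0.0013] [0.03   0.0296 0.0013]
centre off [-0. -0.] yaw 0.0 len 0.0419 0.042
S [0.5905 0.1863 0.0917] x az -15.09
n [-0.4874  0.1277  0.8638] tilt 30.26 az -14.68 face h0 -0.0041
white [269.5 203.7] 22 [ 0.0314  0.0094 -0.0041]
black [235.1 189.7] 23 [ 0.0146 -0.0291 -0.0041]
tip h 0.0374 190 [-0.0023  0.0005  0.0313] all [-0.0029  0.0005  0.0304]
seat 1021 [-0.004   0.0014 -0.0012] [-0.0279 -0.0299 -0.0024] [0.03   0.0253 0.0002]
centre off [-0.0015  0.0009] yaw -0.57 len 0.0419 0.042
S [0.5905 0.186  0.0918] x az -14.96
n [-0.4877  0.1278  0.8636] tilt 30.27 az -14.68 face h0 -0.003
white [269.5 203.7] 22 [ 0.0329  0.0089 -0.003 ]
black [235.1 189.7] 23 [ 0.0165 -0.0298 -0.003 ]
tip h 0.0374 190 [-0.0007 -0.0003  0.0324] all [-0.0014 -0.0004  0.0315]
seat 1022 [-0.0026  0.0006 -0.0001] [-0.0284 -0.0307 -0.0013] [0.0278 0.0245 0.0013]
centre off [-0. -0.] yaw 0.0 len 0.0419 0.042
S [0.5905 0.186  0.0918] x az -14.96
```

```bash
cat >> h.py <<'E'
t=np.radians(30);a=np.radians(-14.85); SX=np.array([np.cos(t)*np.cos(a),np.cos(t)*np.sin(a),np.sin(t)]); SN=np.array([-np.sin(t)*np.cos(a),-np.sin(t)*np.sin(a),np.cos(t)])
SS=np.array([.5905,.186,.092]); SF=frame(SN,SX)
def bar(deg): d=np.radians(deg); return np.array([np.cos(d),np.sin(d),0])
def down(deg): return toolR(np.array([0,0,1.]),bar(deg))
def seatpose(h,deg,dx=0,dy=0): # TCP h above seat, pointer deg in seat frame
    return SS+SF@np.array([dx,dy,h]), toolR(SN,SF@bar(deg))
E
python3 - <<'E'
from h import *
row(np.array([.545,.12,.215]),down(3.5))
E
```

```text
shift [-0.331 -0.734  0.045] turn [-0.0268  0.1647 -0.0997]
```

```bash
python3 -m inch '[[[-0.1,-0.25,0,-0.005,0.033,-0.02,0],[-0.2,-0.5,0,-0.01,0.066,-0.04,0],[-0.33,-0.73,0.04,-0.016,0.099,-0.06,0],[-0.33,-0.73,0.04,-0.021,0.132,-0.08,0],[-0.33,-0.73,0.04,-0.027,0.165,-0.1,0]]]'
python3 -m inch '[[[0,-0.33,0,0,0,0,0],[0,-0.66,0,0,0,0,0],[0,-1,0,0,0,0,0]]]'
python3 -m inch '[[[-0.07,-0.33,0,0,0,0,0],[-0.14,-0.66,0,0,0,0,0],[-0.2,-0.95,0,0,0,0,0],[-0.2,-0.95,0,0,0,0,0],[-0.2,-0.95,0,0,0,0,0]]]'
python3 - <<'E'
from h import *
p=wsnap(); c=caps(p,wcloud(p)); save(p,"w4.png",s=1.5)
print(p["P"],r.state()["joint_positions"].round(2)); row(np.array([.5648,-.074,.053]),down(3.5))
E
```

```text
time_s: 5.97
eef_pos: [0.5438, 0.1204, 0.2171]
tool_rot: [0.099, 0.03, 0.994, -0.02]
force: [0.6, 0.6, 0.4]
opening: 0.0938
finger_force: 0.0
time_s: 6.22
eef_pos: [0.5377, 0.0209, 0.2195]
tool_rot: [0.1, 0.031, 0.994, -0.02]
force: [1.2, -0.3, -0.4]
opening: 0.0942
finger_force: 0.0
time_s: 6.63
eef_pos: [0.551, -0.0754, 0.2267]
tool_rot: [0.1, 0.033, 0.994, -0.02]
force: [-0.0, 0.4, -0.1]
opening: 0.0941
finger_force: 0.0
{'c': array([ 0.5649, -0.0743]), 'mean': array([ 0.5638, -0.0742,  0.0646]), 'size': array([43.8877, 12.0855]), 'ang': np.float64(5.7752), 'ang2': np.float64(7.2248), 'z': np.float64(0.0646)}
{'c': array([ 0.5705, -0.1582]), 'mean': array([ 0.5694, -0.1579,  0.0645]), 'size': array([43.9047, 12.8241]), 'ang': np.float64(12.1452), 'ang2': np.float64(15.5324), 'z': np.float64(0.0645)}
{'c': array([ 0.5646, -0.2518]), 'mean': array([ 0.5636, -0.2509,  0.0644]), 'size': array([45.2753, 14.0684]), 'ang': np.float64(3.4831), 'ang2': np.float64(8.2839), 'z': np.float64(0.0645)}
[ 0.55100768 -0.07536898  0.22668882] [ 0.57  0.12 -0.63  1.97  0.16  0.89  1.37]
shift [0.211 0.066 1.727] turn [-0.0148  0.0631 -0.0397]
```

View pics/w4.png

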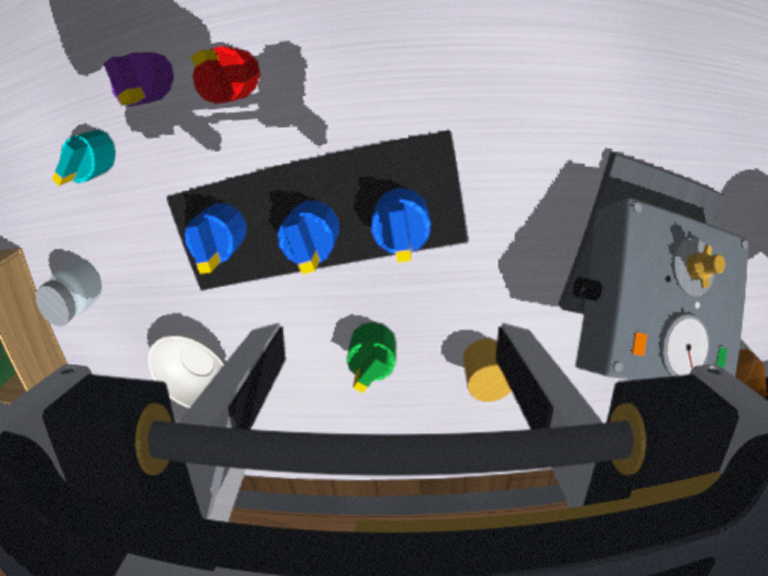

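The view from the opposite heading agrees within 1 mm: caps at (404,225), (307,237) and (209,238), with the green look-alike apart at (372,355). I'll align, pre-close the jaws a bit and descend on the cap nearest the console.

```bash
python3 - <<'E'
from h import *
row(np.array([.5645,-.074,.13]),down(5.5))
E
python3 -m inch '[[[0.1,0.02,0.4,-0.007,0.03,-0.025,130],[0.2,0.04,0.8,-0.015,0.063,-0.05,130],[0.2,0.05,0.95,-0.015,0.063,-0.05,130],[0.2,0.05,0.95,-0.015,0.063,-0.05,130]]]'
python3 - <<'E'
from h import *
row(np.array([.5645,-.074,.053]),down(5.5))
E
```

```text
shift [0.061 0.04  0.972] turn [-0.0159  0.0629 -0.0507]
time_s: 7.02
eef_pos: [0.5493, -0.07, 0.1244]
tool_rot: [-0.004, -0.048, 0.999, 0.001]
force: [-0.5, 0.3, 0.6]
opening: 0.0704
finger_force: 0.0
shift [-0.154 -0.055  0.713] turn [ 0.0005 -0.0026  0.0003]
```

```bash
python3 -m inch '[[[-0.08,-0.03,0.1,0,0,0,130],[-0.154,-0.055,0.3,0,-0.0025,0,130],[-0.154,-0.055,0.6,0,-0.0025,0,130],[-0.154,-0.055,0.71,0,-0.0025,0,130],[-0.154,-0.055,0.71,0,-0.0025,0,130],[-0.154,-0.055,0.71,0,-0.0025,0,255],[-0.154,-0.055,0.71,0,-0.0025,0,255],[-0.154,-0.055,0.71,0,-0.0025,0,255],[-0.154,-0.055,0.71,0,-0.0025,0,255]]]' 40
python3 -m inch '[[[0,0,0,0,0,0,255],[0,0,0,0,0,0,255],[0,0,0,0,0,0,255]]]' 40
python3 - <<'E'
from h import *
s=r.state();print(s["opening"],s["finger_force"],s["force"],s["wrist_torque"],s["joint_positions"].round(2))
P,Q=tool();print(P,Q.as_matrix().round(3))
E
```

```text
time_s: 7.77
eef_pos: [0.5672, -0.0761, 0.0588]
tool_rot: [0.004, -0.047, 0.999, -0.001]
force: [-0.2, 0.1, 0.1]
opening: 0.0226
finger_force: 0.0
time_s: 8.02
eef_pos: [0.5666, -0.076, 0.0577]
tool_rot: [0.003, -0.047, 0.999, -0.001]
force: [0.5, 0.2, -0.4]
opening: 0.0028
finger_force: 0.0
0.002828977033808779 0.0 [ 0.52160394  0.22370046 -0.37469519] [ 0.06153826 -0.12888639 -0.02750843] [ 0.48  0.47 -0.58  1.93  0.34  0.83  1.39]
[ 0.56658939 -0.07601968  0.05768836] [[-0.995 -0.095  0.007]
 [-0.095  0.995 -0.002]
 [-0.006 -0.002 -1.   ]]
```

Run:
```python
from h import *
p=wsnap(); q=r.snapshot("side"); a=cv2.resize(p["pixels"],None,fx=1.0,fy=1.0); 
s=cv2.resize(q["pixels"][150:250,220:330],(422,384),interpolation=cv2.INTER_CUBIC)
im=np.hstack([a[100:300,120:400],]); im=cv2.resize(im,(420,300)); s=cv2.resize(s,(330,300))
cv2.imwrite("pics/g1.png",cv2.cvtColor(np.hstack([im,s]),cv2.COLOR_RGB2BGR)); caps(p,wcloud(p)); print(r.state()["opening"])
```

```text
{'c': array([ 0.5646, -0.2512]), 'mean': array([ 0.5636, -0.2502,  0.0642]), 'size': array([44.133 , 13.6953]), 'ang': np.float64(3.9945), 'ang2': np.float64(10.595), 'z': np.float64(0.0642)}
{'c': array([ 0.5708, -0.1581]), 'mean': array([ 0.5696, -0.1575,  0.0645]), 'size': array([44.1968, 13.3657]), 'ang': np.float64(12.9066), 'ang2': np.float64(16.6818), 'z': np.float64(0.0646)}
{'c': array([ 0.5646, -0.074 ]), 'mean': array([ 0.5552, -0.0753,  0.0647]), 'size': array([43.8505, 11.9462]), 'ang': np.float64(1.2279), 'ang2': np.float64(-1.2494), 'z': np.float64(0.0647)}
0.00018795209089495933
```

View pics/g1.png

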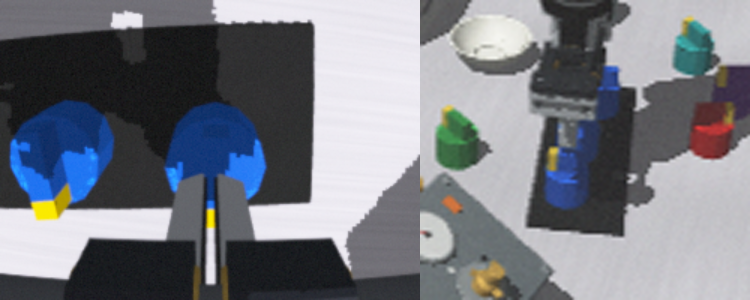

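The fingers (215,220) seem to have closed above the bar, whose yellow end shows under the gap. The opening is about 0 with no grip force. I'll check the fingertip height in the depth data.

Run:
```python
from h import *
p=wsnap(); X=wcloud(p); hsv=cv2.cvtColor(p["pixels"],cv2.COLOR_RGB2HSV)
m=(hsv[...,1]<70)&(abs(X[...,0]-.567)<.03)&(abs(X[...,1]+.076)<.06)&(X[...,2]>.045)
q=X[m]; print(len(q),np.percentile(q[:,2],[0,1,5,20,50]).round(4)); lo=q[q[:,2]<np.percentile(q[:,2],5)]; print(lo.mean(0).round(4),lo.min(0).round(4),lo.max(0).round(4))
print(r.state()["eef_pos"],r.state()["opening"])
```

```text
24004 [0.073  0.088  0.1187 0.1868 0.2036]
[ 0.5573 -0.0767  0.1001] [ 0.5553 -0.089   0.073 ] [ 0.5593 -0.0642  0.1187]
[ 0.56646499 -0.07596507  0.05745146] 0.0004943444553188649
```

```bash
python3 -m inch '[[[0,0,0,0,0,0,130],[0,0,0,0,0,0,130],[0,0,0,0,0,0,130],[0,0,0,0,0,0,130]]]'
python3 - <<'E'
from h import *
s=r.state();print(s["opening"])
p=wsnap(); X=wcloud(p); hsv=cv2.cvtColor(p["pixels"],cv2.COLOR_RGB2HSV); Y=p["Q"].inv().apply((X-p["P"]).reshape(-1,3)).reshape(X.shape)
m=(hsv[...,1]<70)&(abs(Y[...,0])<.014)&(abs(Y[...,1])<.06)&(Y[...,2]>-.06)&(Y[...,2]<.02)&(X[...,2]>.045)
for sg in(-1,1):
    q=Y[m&(Y[...,1]*sg>0)]; 
    if len(q): k=q[:,2]>q[:,2].max()-.01; print(sg,len(q),q[:,2].max().round(4),q[k].mean(0).round(4),q[k].min(0).round(4),q[k].max(0).round(4))
# project tip points
T=np.linalg.inv(p["tool_from_camera"]);K=p["K"]
def pr(t): c=T[:3,:3]@np.array(t)+T[:3,3]; rr=np.hypot(c[0],c[1]); th=np.arctan2(rr,c[2]); return (K[0,2]+K[0,0]*th*c[0]/rr,K[1,2]+K[1,1]*th*c[1]/rr)
g=s["opening"]/2
for z in(.008,-.011,-.02): print(z,np.round([pr((.008,g,z)),pr((.008,-g,z))],1))
save(p,"g2.png",(150,110,220,150),3)
E
```

```text
time_s: 8.5
eef_pos: [0.5665, -0.076, 0.0574]
tool_rot: [0.003, -0.047, 0.999, -0.001]
force: [-0.3, 0.5, -0.2]
opening: 0.0236
finger_force: 0.0
0.023608650354025033
-1 755 -0.0065 [-0.0105 -0.002  -0.0079] [-0.0111 -0.0033 -0.0095] [-0.0098 -0.0006 -0.0065]
1 746 -0.0067 [-0.008   0.0054 -0.0085] [-0.011   0.0001 -0.0163] [ 0.0087  0.0154 -0.0067]
0.008 [[276.4 206.1]
 [243.3 206.1]]
-0.011 [[277.9 215.2]
 [241.8 215.2]]
-0.02 [[278.7 220.2]
 [241.  220.2]]
```

View pics/g2.png

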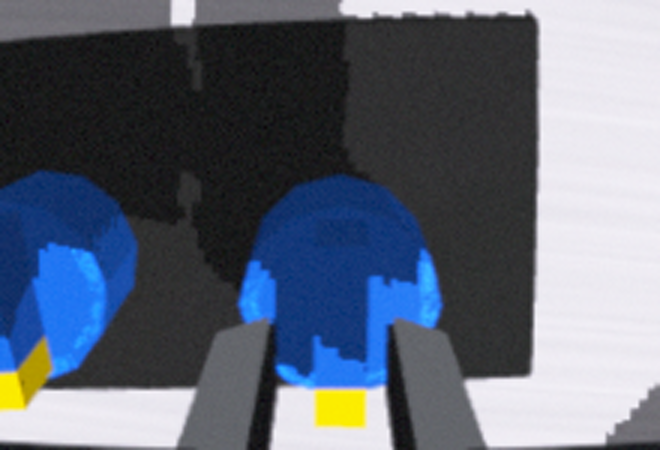

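Fingertips are at px (241,217) and (281,217) against the cap's bar at (262,245). That puts the real tips about 12 mm behind the TCP, not ahead of it, so the grasp has to go about 21 mm deeper.

```bash
python3 -m inch '[[[0.02,0.02,0.1,0,0,0,130],[0.02,0.02,0.16,0,0,0,130],[0.02,0.02,0.215,0,0,0,130],[0.02,0.02,0.215,0,0,0,130],[0.02,0.02,0.215,0,0,0,160],[0.02,0.02,0.215,0,0,0,255],[0.02,0.02,0.215,0,0,0,255],[0.02,0.02,0.215,0,0,0,255],[0.02,0.02,0.215,0,0,0,255],[0.02,0.02,0.215,0,0,0,255]]]' 40
python3 - <<'E'
from h import *
s=r.state();print(s["opening"],s["finger_force"],s["force"],tool()[0],np.degrees(np.arctan2(*-tool()[1].as_matrix()[[1,0],0])))
E
```

```text
time_s: 9.38
eef_pos: [0.5645, -0.0743, 0.0361]
tool_rot: [0.003, -0.047, 0.999, -0.001]
force: [0.3, 1.3, 0.1]
opening: 0.0118
finger_force: 40.0
0.01178732966457346 39.98857498168945 [0.27988488 1.32092523 0.07015287] [ 0.56450426 -0.07425805  0.03608695] 5.4383634474595866
```

```bash
cat >> h.py <<'E'
from scipy.spatial.transform import Slerp
def plan(targets,P=None,Q=None):
    if P is None: P,Q=tool()
    for Pt,Rt in targets:
        sh=Q.inv().apply(Pt-P)/.1; tu=(Q.inv()*Rt).as_rotvec()/np.pi
        print(np.r_[sh,tu].round(3).tolist(),"rows>=",round(max(np.linalg.norm(sh)*100/41.7,np.linalg.norm(tu)*180/7.16),1)); P,Q=Pt,Rt
def half(Q,Rt,f): return Slerp([0,1],Rn.concatenate([Q,Rt]))(f)
E
python3 - <<'E'
from h import *
P,Q=tool(); T=seatpose(.09,15)
A=P+[0,0,.1]; M1=A+[-.02,.09,.06]
plan([(A,Q),(M1,Q),(M1+(T[0]-M1)*.5,half(Q,T[1],.5)),T]); print(T[0])
E
```

```text
[-0.006, -0.002, -1.0, 0.0, 0.0, 0.0] rows>= 2.4
[0.11, 0.913, -0.603, 0.0, 0.0, 0.0] rows>= 2.6
[-0.098, 0.904, 0.129, 0.025, -0.078, 0.014] rows>= 2.2
[-0.031, 0.915, 0.074, 0.025, -0.078, 0.014] rows>= 2.2
[0.547003   0.19753302 0.16994229]
```

```bash
python3 -m inch '[[[0,0,-0.2,0,0,0,255],[0,0,-0.5,0,0,0,255],[0,0,-0.8,0,0,0,255],[0,0,-1,0,0,0,255]]]'
python3 -m inch '[[[0.03,0.25,-0.2,0,0,0,255],[0.07,0.58,-0.4,0,0,0,255],[0.11,0.91,-0.6,0,0,0,255]]]'
python3 -m inch '[[[-0.04,0.3,0.04,0.008,-0.026,0.005,255],[-0.07,0.6,0.09,0.017,-0.052,0.009,255],[-0.1,0.9,0.13,0.025,-0.078,0.014,255]]]'
python3 -m inch '[[[-0.01,0.3,0.03,0.008,-0.026,0.005,255],[-0.02,0.6,0.05,0.017,-0.052,0.009,255],[-0.03,0.91,0.07,0.025,-0.078,0.014,255],[-0.03,0.91,0.07,0.025,-0.078,0.014,255],[-0.03,0.91,0.07,0.025,-0.078,0.014,255],[-0.03,0.91,0.07,0.025,-0.078,0.014,255]]]'
cat > chk.py <<'E'
from h import *
s=r.state(); P,Q=tool(); m=Q.as_matrix(); l=SF.T@(P-SS); bx=SF.T@-m[:,0]
print("t",round(s["time_s"],2),"seat-frame",(l*1000).round(1),"ptr",np.degrees(np.arctan2(bx[1],bx[0])).round(1),"tilt err",np.degrees(np.arccos(min(1,-m[:,2]@SN))).round(2),"F",(SF.T@s["force"]).round(1),"T",(SF.T@s["wrist_torque"]).round(2),"j",s["joint_positions"].round(2),round(s["opening"],4),round(s["finger_force"],1))
E
python3 chk.py
python3 - <<'E'
from h import *
plan([seatpose(.09,15)])
p=wsnap(); save(p,"c1.png",(140,60,240,180),3)
E
```

```text
time_s: 9.72
eef_pos: [0.5643, -0.0738, 0.1384]
tool_rot: [0.004, -0.048, 0.999, -0.001]
force: [0.8, 0.6, -0.4]
opening: 0.0112
finger_force: 40.0
time_s: 9.97
eef_pos: [0.5434, 0.0161, 0.1966]
tool_rot: [0.003, -0.047, 0.999, -0.001]
force: [1.4, 1.2, -0.5]
opening: 0.0119
finger_force: 40.0
time_s: 10.22
eef_pos: [0.5456, 0.1078, 0.1833]
tool_rot: [0.13, -0.025, 0.991, -0.034]
force: [1.2, 0.8, -0.9]
opening: 0.0115
finger_force: 40.0
time_s: 10.72
eef_pos: [0.545, 0.1993, 0.1693]
tool_rot: [0.249, -0.005, 0.966, -0.066]
force: [-0.1, 0.4, -2.1]
opening: 0.0113
finger_force: 40.0
t 10.72 seat-frame [-2.4  1.1 90.7] ptr 15.4 tilt err 0.19 F [-1.2  0.4 -1.8] T [ 0.04  0.53 -0.06] j [-0.09  0.19 -0.71  2.15  0.88  0.76  0.17] 0.0113 40.0
[-0.02, -0.017, 0.007, 0.001, -0.001, 0.002] rows>= 0.1
```

View pics/c1.png

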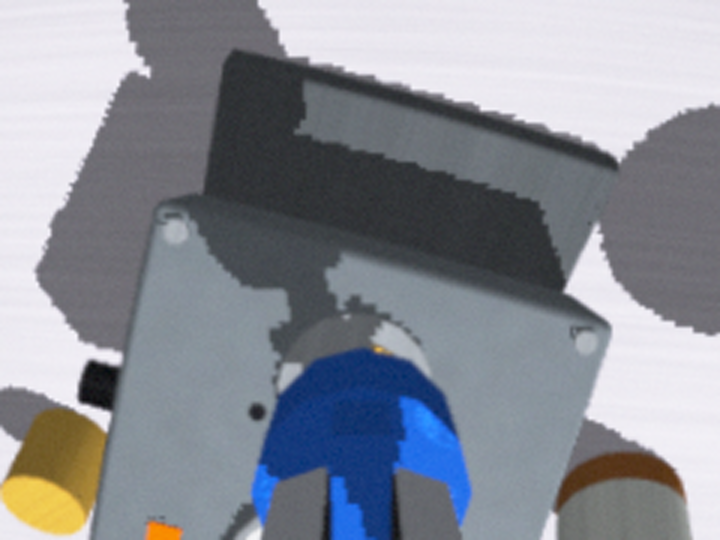

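The picture shows the cap held straight above the port, its front edge at (360,350) and the seat behind it. I'll centre it and lower it.

```bash
python3 -m inch '[[[-0.02,-0.017,0,0.001,-0.001,0.002,255],[-0.02,-0.017,0.08,0.001,-0.001,0.002,255],[-0.02,-0.017,0.16,0.001,-0.001,0.002,255],[-0.02,-0.017,0.22,0.001,-0.001,0.002,255],[-0.02,-0.017,0.27,0.001,-0.001,0.002,255],[-0.02,-0.017,0.27,0.001,-0.001,0.002,255]]]'; python3 chk.py
python3 -m inch '[[[0,0,0.05,0,0,0,255],[0,0,0.1,0,0,0,255],[0,0,0.15,0,0,0,255],[0,0,0.2,0,0,0,255],[0,0,0.22,0,0,0,255],[0,0,0.22,0,0,0,255]]]'; python3 chk.py
```

```text
time_s: 11.27
eef_pos: [0.5611, 0.1904, 0.146]
tool_rot: [0.249, 0.001, 0.966, -0.068]
force: [-0.5, -0.1, -0.6]
opening: 0.0118
finger_force: 40.0
t 11.27 seat-frame [ 1.4 -3.2 61.6] ptr 14.8 tilt err 0.25 F [-0.8 -0.2 -0.3] T [ 0.11  0.56 -0.06] j [-0.1   0.24 -0.68  2.16  0.96  0.74  0.11] 0.0118 40.0
time_s: 11.77
eef_pos: [0.5714, 0.1888, 0.1277]
tool_rot: [0.25, 0.001, 0.966, -0.067]
force: [-1.8, 2.4, -3.1]
opening: 0.0117
finger_force: 40.0
t 11.77 seat-frame [ 1.2 -2.2 40.5] ptr 14.8 tilt err 0.15 F [-3.6  1.9 -1.5] T [ 0.52  1.24 -0.09] j [-0.11  0.28 -0.66  2.16  1.02  0.72  0.06] 0.0117 40.0
```

```bash
python3 -m inch '[[[0.005,0.01,0.01,0,0,0,255],[0.005,0.015,0.02,0,0,0,255],[0.005,0.015,0.035,0,0,0,255],[0.005,0.015,0.04,0,0,0,255],[0.005,0.015,0.04,0,0,0,255]]]'; python3 chk.py
```

```text
time_s: 12.18
eef_pos: [0.5733, 0.1898, 0.1255]
tool_rot: [0.251, 0.001, 0.966, -0.068]
force: [-11.3, -1.1, 15.1]
opening: 0.0117
finger_force: 40.0
t 12.18 seat-frame [ 1.5 -0.7 37.8] ptr 14.8 tilt err 0.21 F [-1.7 -3.9 18.4] T [-0.83  1.03 -0.06] j [-0.11  0.29 -0.66  2.16  1.04  0.73  0.05] 0.0117 40.0
```

```bash
python3 -m inch '[[[0,0,0,0,0,0.028,255],[0,0,0.005,0,0,0.056,255],[0,0,0.01,0,0,0.083,255],[0,0,0.015,0,0,0.111,255],[0,0,0.015,0,0,0.111,255]]]'; python3 chk.py
python3 -m inch '[[[0,0,0,0,0,0.02,255],[0,0,0.005,0,0,0.04,255],[0,0,0.01,0,0,0.06,255],[0,0,0.01,0,0,0.08,255],[0,0,0.01,0,0,0.08,255]]]'; python3 chk.py
```

```text
time_s: 12.6
eef_pos: [0.5742, 0.1903, 0.1241]
tool_rot: [0.259, 0.171, 0.95, -0.022]
force: [-5.1, 1.7, 6.5]
opening: 0.0116
finger_force: 40.0
t 12.6 seat-frame [ 1.5 -0.  36.2] ptr -5.5 tilt err 0.15 F [-1.4  0.3  8.4] T [ 0.32  0.67 -0.09] j [-0.14  0.29 -0.62  2.16  1.03  0.71 -0.3 ] 0.0116 40.0
time_s: 13.02
eef_pos: [0.5749, 0.1903, 0.1234]
tool_rot: [0.26, 0.288, 0.922, 0.011]
force: [-2.6, 3.0, 6.6]
opening: 0.0117
finger_force: 40.1
t 13.02 seat-frame [ 1.7  0.1 35.3] ptr -19.8 tilt err 0.17 F [0.4 2.3 7.4] T [0.46 0.33 0.28] j [-0.16  0.28 -0.6   2.16  1.03  0.71 -0.55] 0.0117 40.1
```

```bash
python3 -m inch '[[[0,0,0.003,0,0,0.02,255],[0,0,0.005,0,0,0.04,255],[0,0,0.005,0,0,0.04,255]]]'; python3 chk.py
python3 - <<'E'
from h import *
p=wsnap(); save(p,"c2.png",(140,60,240,180),3)
E
```

```text
time_s: 13.27
eef_pos: [0.5754, 0.1905, 0.1233]
tool_rot: [0.259, 0.345, 0.902, 0.027]
force: [-4.1, 2.8, 10.3]
opening: 0.0117
finger_force: 42.0
t 13.27 seat-frame [ 2.   0.5 35. ] ptr -27.0 tilt err 0.19 F [ 1.1  1.6 11.2] T [0.39 0.18 0.77] j [-0.17  0.28 -0.59  2.16  1.03  0.7  -0.68] 0.0117 42.0
```

View pics/c2.png

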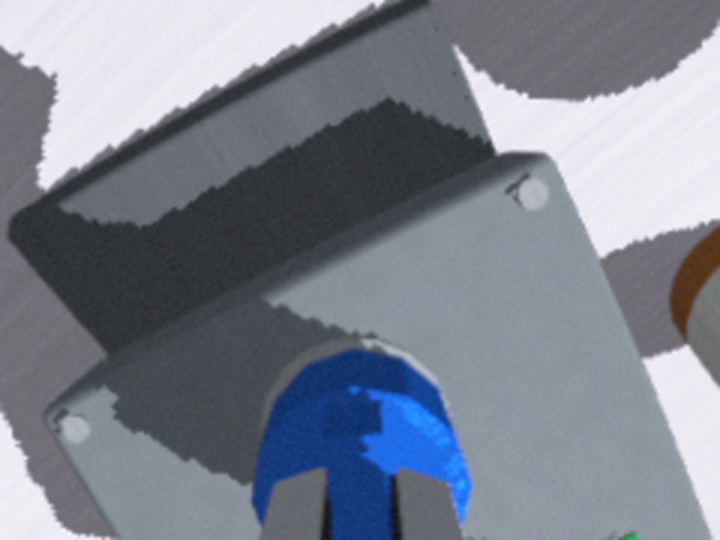

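The cap sits crooked only in view, not in fact, and the torque has jumped to 0.77 N m at about 35–42° of turn. It binds, so this is a wrong cap. I'll turn it back to the white dot and lift it off.

```bash
python3 -m inch '[[[0,0,-0.005,0,0,-0.04,255],[0,0,-0.01,0,0,-0.08,255],[0,0,-0.015,0,0,-0.12,255],[0,0,-0.02,0,0,-0.16,255],[0,0,-0.025,0,0,-0.2,255],[0,0,-0.03,0,0,-0.231,255],[0,0,-0.03,0,0,-0.231,255]]]'; python3 chk.py
python3 -m inch '[[[0,0,-0.03,0,0,0,255],[0,0,-0.06,0,0,0,255],[0,0,-0.06,0,0,0,255]]]'; python3 chk.py
```

```text
time_s: 13.9
eef_pos: [0.5735, 0.1903, 0.1256]
tool_rot: [0.251, -0.003, 0.966, -0.068]
force: [-7.0, 1.7, 11.5]
opening: 0.011
finger_force: 40.0
t 13.9 seat-frame [ 1.6 -0.2 37.9] ptr 15.2 tilt err 0.17 F [-0.5 -0.1 13.6] T [-0.09  0.78  0.01] j [-0.11  0.29 -0.66  2.16  1.04  0.72  0.05] 0.011 40.0
time_s: 14.15
eef_pos: [0.5702, 0.1904, 0.1303]
tool_rot: [0.251, 0.001, 0.966, -0.068]
force: [-0.4, -0.0, -1.6]
opening: 0.0113
finger_force: 40.0
t 14.15 seat-frame [ 1.2 -0.9 43.6] ptr 14.8 tilt err 0.18 F [-1.2 -0.1 -1.2] T [ 0.18  0.56 -0.02] j [-0.11  0.28 -0.66  2.16  1.02  0.73  0.06] 0.0113 40.0
```

Run:
```python
from h import *
P,Q=tool(); U=seatpose(.092,15,.0014,-.0005); D=down(5.4)
M=np.array([.552,.11,.19]); E=np.array([.5645,.02,.15]); G=np.array([.5645,-.0742,.10])
plan([U,(M,half(U[1],D,.5)),(E,D),(G,D),(np.array([.5645,-.0742,.0365]),D)])
```

```text
[-0.003, 0.002, -0.484, -0.001, 0.0, -0.001] rows>= 1.2
[-0.097, -0.884, -0.017, -0.025, 0.079, -0.014] rows>= 2.1
[0.03, -0.873, 0.472, -0.025, 0.079, -0.014] rows>= 2.4
[0.089, -0.938, 0.5, 0.0, 0.0, 0.0] rows>= 2.6
[0.0, 0.0, 0.635, 0.0, 0.0, 0.0] rows>= 1.5
```

```bash
python3 -m inch '[[[0,0,-0.16,0,0,0,255],[0,0,-0.34,0,0,0,255],[0,0,-0.5,0,0,0,255]]]'
python3 -m inch '[[[-0.03,-0.29,0,-0.008,0.026,-0.005,255],[-0.06,-0.59,-0.01,-0.016,0.052,-0.01,255],[-0.097,-0.884,-0.017,-0.025,0.079,-0.014,255]]]'
python3 -m inch '[[[0.01,-0.29,0.16,-0.008,0.026,-0.005,255],[0.02,-0.58,0.32,-0.016,0.052,-0.01,255],[0.03,-0.873,0.472,-0.025,0.079,-0.014,255]]]'
python3 -m inch '[[[0.03,-0.31,0.17,0,0,0,255],[0.06,-0.62,0.33,0,0,0,255],[0.089,-0.938,0.5,0,0,0,255],[0.089,-0.938,0.5,0,0,0,255],[0.089,-0.938,0.5,0,0,0,255]]]'
python3 - <<'E'
from h import *
plan([(np.array([.5645,-.0742,.0365]),down(5.4))])
E
```

```text
time_s: 14.4
eef_pos: [0.5455, 0.1969, 0.1734]
tool_rot: [0.25, 0.001, 0.966, -0.068]
force: [0.0, 0.3, -1.0]
opening: 0.0115
finger_force: 40.0
time_s: 14.65
eef_pos: [0.5486, 0.1339, 0.1842]
tool_rot: [0.163, -0.014, 0.985, -0.051]
force: [-0.2, 0.7, -0.9]
opening: 0.0118
finger_force: 40.0
time_s: 14.9
eef_pos: [0.5625, 0.0405, 0.1481]
tool_rot: [0.038, -0.035, 0.999, -0.017]
force: [1.6, 1.1, -0.2]
opening: 0.0118
finger_force: 40.0
time_s: 15.32
eef_pos: [0.5626, -0.0562, 0.0995]
tool_rot: [0.037, -0.032, 0.999, -0.019]
force: [-0.2, 0.0, 0.1]
opening: 0.0117
finger_force: 40.0
[0.04, -0.156, 0.635, -0.013, 0.023, -0.009] rows>= 1.6
```

```bash
python3 -m inch '[[[0.04,-0.156,0.1,-0.013,0.023,-0.009,255],[0.04,-0.156,0.3,-0.013,0.023,-0.009,255],[0.04,-0.156,0.5,-0.013,0.023,-0.009,255],[0.04,-0.156,0.58,-0.013,0.023,-0.009,255],[0.04,-0.156,0.62,-0.013,0.023,-0.009,255],[0.04,-0.156,0.635,-0.013,0.023,-0.009,255],[0.04,-0.156,0.635,-0.013,0.023,-0.009,255]]]'
python3 - <<'E'
from h import *
print(r.state()["force"]); plan([(np.array([.5645,-.0742,.0362]),down(5.4))])
E
```

```text
time_s: 15.9
eef_pos: [0.5659, -0.0712, 0.0383]
tool_rot: [0.002, -0.049, 0.999, 0.0]
force: [0.5, 0.4, -0.5]
opening: 0.0115
finger_force: 40.0
[ 0.46003836  0.43071377 -0.52655066]
[0.017, -0.028, 0.021, 0.0, 0.001, 0.001] rows>= 0.1
```

```bash
python3 -m inch '[[[0.015,-0.02,0.01,0,0,0,255],[0.015,-0.02,0.022,0,0,0,255],[0.015,-0.02,0.022,0,0,0,255],[0.015,-0.02,0.022,0,0,0,130],[0.015,-0.02,0.022,0,0,0,130],[0.015,-0.02,0.022,0,0,0,130],[0.015,-0.02,0.022,0,0,0,130]]]'
python3 - <<'E'
from h import *
s=r.state();print(s["opening"],s["force"]); B=np.array([.5707,-.1581,.036]); P,Q=tool()
plan([(P+[0,0,.06],Q),(B+[0,0,.06],down(12.6)),(B,down(12.6))])
E
```

```text
time_s: 16.48
eef_pos: [0.5643, -0.0741, 0.0355]
tool_rot: [0.001, -0.049, 0.999, 0.0]
force: [0.3, 0.5, -0.8]
opening: 0.0344
finger_force: 0.0
0.03442276656890607 [ 0.32637807  0.45469182 -0.81808341]
[-0.002, 0.0, -0.6, 0.0, 0.0, 0.0] rows>= 1.4
[0.017, -0.842, -0.006, 0.0, 0.001, -0.039] rows>= 2.0
[0.0, 0.0, 0.6, 0.0, 0.0, 0.0] rows>= 1.4
```

```bash
python3 -m inch '[[[0,0,-0.3,0,0,0,130],[0,0,-0.6,0,0,0,130],[0.01,-0.3,-0.6,0,0,-0.02,130],[0.015,-0.6,-0.6,0,0,-0.039,130],[0.017,-0.842,-0.6,0,0,-0.039,130],[0.017,-0.842,-0.6,0,0,-0.039,130],[0.017,-0.842,-0.6,0,0,-0.039,130]]]'
python3 - <<'E'
from h import *
p=wsnap(); caps(p,wcloud(p)); print(tool()[0]); plan([(np.array([.5707,-.1581,.036]),down(12.6))])
E
```

```text
time_s: 17.07
eef_pos: [0.5703, -0.1594, 0.0952]
tool_rot: [0.001, -0.108, 0.994, 0.0]
force: [-0.5, 0.5, 0.7]
opening: 0.0463
finger_force: 0.0
{'c': array([ 0.5648, -0.2518]), 'mean': array([ 0.564 , -0.2513,  0.0646]), 'size': array([45.1481, 13.0739]), 'ang': np.float64(4.6417), 'ang2': np.float64(8.2697), 'z': np.float64(0.0647)}
{'c': array([ 0.5705, -0.1585]), 'mean': array([ 0.5694, -0.1586,  0.0648]), 'size': array([43.5376, 11.1869]), 'ang': np.float64(13.2461), 'ang2': np.float64(13.3908), 'z': np.float64(0.0647)}
{'c': array([ 0.5648, -0.0743]), 'mean': array([ 0.5638, -0.075 ,  0.0645]), 'size': array([44.003 , 12.5773]), 'ang': np.float64(4.9396), 'ang2': np.float64(1.4829), 'z': np.float64(0.0646)}
[ 0.570335   -0.15793778  0.09520547]
[-0.002, -0.003, 0.592, 0.0, 0.001, -0.0] rows>= 1.4
```

```bash
python3 -m inch '[[[0,0,0.2,0,0,0.003,130],[0,0,0.4,0,0,0.003,130],[0,0,0.55,0,0,0.003,130],[0,0,0.59,0,0,0.003,130],[0,0,0.59,0,0,0.003,170],[0,0,0.59,0,0,0.003,255],[0,0,0.59,0,0,0.003,255],[0,0,0.59,0,0,0.003,255],[0,0,0.59,0,0,0.003,255]]]' 40
python3 - <<'E'
from h import *
s=r.state();print(s["opening"],s["finger_force"]); P,Q=tool(); T=seatpose(.09,15,.0015,-.0003)
print(P,Q.as_euler("zyx",degrees=True)); A=P+[0,0,.1]; M1=A+[-.01,.09,.05]; M2=M1+[-.01,.09,.01]
plan([(A,Q),(M1,Q),(M2,Q),(M2+(T[0]-M2)*.5,half(Q,T[1],.5)),T])
E
```

```text
time_s: 17.87
eef_pos: [0.5712, -0.1581, 0.0372]
tool_rot: [0.002, -0.105, 0.994, -0.0]
force: [0.9, 0.9, -0.4]
opening: 0.0162
finger_force: 0.0
0.016195081326967245 0.0
[ 0.5711525  -0.15811262  0.03719693] [ 167.9586969     0.22778121 -179.99338606]
[-0.004, -0.001, -1.0, 0.0, 0.0, 0.0] rows>= 2.4
[-0.092, 0.901, -0.5, 0.0, 0.0, 0.0] rows>= 2.5
[-0.09, 0.901, -0.1, 0.0, 0.0, 0.0] rows>= 2.2
[-0.168, 0.859, 0.133, 0.03, -0.077, 0.032] rows>= 2.2
[-0.053, 0.88, 0.078, 0.03, -0.077, 0.032] rows>= 2.2
```

```bash
python3 -m inch '[[[0,0,0,0,0,0,255],[0,0,0,0,0,0,255],[0,0,-0.2,0,0,0,255],[0,0,-0.5,0,0,0,255],[0,0,-0.8,0,0,0,255],[0,0,-1,0,0,0,255]]]'
python3 -m inch '[[[-0.03,0.3,-0.2,0,0,0,255],[-0.06,0.6,-0.4,0,0,0,255],[-0.09,0.9,-0.5,0,0,0,255]]]'
python3 -m inch '[[[-0.03,0.3,-0.1,0,0,0,255],[-0.06,0.6,-0.1,0,0,0,255],[-0.09,0.9,-0.1,0,0,0,255]]]'
python3 -m inch '[[[-0.04,0.22,0.03,0.008,-0.02,0.008,255],[-0.08,0.44,0.06,0.016,-0.04,0.016,255],[-0.12,0.66,0.1,0.023,-0.06,0.024,255],[-0.168,0.859,0.133,0.03,-0.077,0.032,255]]]'
python3 -m inch '[[[-0.01,0.22,0.02,0.008,-0.02,0.008,255],[-0.03,0.44,0.04,0.016,-0.04,0.016,255],[-0.04,0.66,0.06,0.023,-0.06,0.024,255],[-0.053,0.88,0.078,0.03,-0.077,0.032,255],[-0.053,0.88,0.078,0.03,-0.077,0.032,255],[-0.053,0.88,0.078,0.03,-0.077,0.032,255]]]'
python3 chk.py
python3 - <<'E'
from h import *
plan([seatpose(.06,15,.0015,-.0003)])
E
```

```text
time_s: 18.37
eef_pos: [0.571, -0.158, 0.1389]
tool_rot: [0.002, -0.105, 0.994, -0.0]
force: [1.6, -0.2, -0.9]
opening: 0.0115
finger_force: 40.0
time_s: 18.62
eef_pos: [0.5607, -0.0674, 0.1888]
tool_rot: [0.003, -0.104, 0.995, -0.0]
force: [1.0, 0.9, -2.0]
opening: 0.0114
finger_force: 40.0
time_s: 18.87
eef_pos: [0.5502, 0.023, 0.1973]
tool_rot: [0.002, -0.105, 0.994, -0.0]
force: [-0.0, -0.5, -0.8]
opening: 0.0115
finger_force: 40.0
time_s: 19.2
eef_pos: [0.5482, 0.1105, 0.1834]
tool_rot: [0.128, -0.054, 0.99, -0.034]
force: [2.1, 0.6, -0.5]
opening: 0.0115
finger_force: 40.0
time_s: 19.7
eef_pos: [0.5457, 0.2001, 0.1693]
tool_rot: [0.249, -0.004, 0.966, -0.066]
force: [-0.6, 1.0, -1.2]
opening: 0.0115
finger_force: 40.0
t 19.7 seat-frame [-2.   2.1 90.4] ptr 15.3 tilt err 0.13 F [-1.3  0.8 -0.7] T [ 0.13  0.53 -0.06] j [-0.07  0.19 -0.74  2.15  0.89  0.77  0.16] 0.0115 40.0
[-0.027, -0.033, 0.304, 0.001, -0.0, 0.002] rows>= 0.7
```

```bash
python3 -m inch '[[[-0.02,-0.02,0.1,0.001,0,0.002,255],[-0.02,-0.02,0.2,0.001,0,0.002,255],[-0.02,-0.02,0.25,0.001,0,0.002,255],[-0.02,-0.02,0.25,0.001,0,0.002,255],[-0.02,-0.02,0.25,0.001,0,0.002,255]]]'; python3 chk.py
python3 - <<'E'
from h import *
plan([seatpose(.0375,15,.0015,-.0003)])
E
```

```text
time_s: 20.12
eef_pos: [0.5609, 0.191, 0.1493]
tool_rot: [0.248, 0.002, 0.966, -0.068]
force: [0.0, -0.1, -1.2]
opening: 0.0115
finger_force: 40.0
t 20.12 seat-frame [ 2.8 -2.7 64.6] ptr 14.7 tilt err 0.32 F [-0.6 -0.1 -1.1] T [ 0.09  0.45 -0.06] j [-0.07  0.24 -0.71  2.15  0.95  0.75  0.12] 0.0115 40.0
[0.005, 0.028, 0.271, -0.001, -0.001, -0.001] rows>= 0.7
```

```bash
python3 -m inch '[[[0.008,0.024,0,0,0,0,255],[0.008,0.024,0.05,0,0,0,255],[0.008,0.024,0.1,0,0,0,255],[0.008,0.024,0.15,0,0,0,255],[0.008,0.024,0.19,0,0,0,255],[0.008,0.024,0.23,0,0,0,255],[0.008,0.024,0.23,0,0,0,255]]]'; python3 chk.py
python3 -m inch '[[[0,0,0.02,0,0,0,255],[0,0,0.035,0,0,0,255],[0,0,0.035,0,0,0,255]]]'; python3 chk.py
```

```text
time_s: 20.7
eef_pos: [0.5714, 0.1904, 0.1277]
tool_rot: [0.248, 0.001, 0.966, -0.068]
force: [-0.3, -1.0, -0.5]
opening: 0.0115
finger_force: 40.0
t 20.7 seat-frame [ 0.9 -0.6 40.7] ptr 14.8 tilt err 0.34 F [-0.3 -1.  -0.4] T [ 0.09  0.45 -0.  ] j [-0.09  0.29 -0.69  2.15  1.02  0.74  0.06] 0.0115 40.0
time_s: 20.95
eef_pos: [0.573, 0.1908, 0.1264]
tool_rot: [0.249, 0.001, 0.966, -0.068]
force: [-10.5, -1.3, 14.9]
opening: 0.0111
finger_force: 40.0
t 20.95 seat-frame [ 1.5  0.2 38.8] ptr 14.8 tilt err 0.25 F [-1.1 -4.  17.8] T [-0.96  0.96 -0.04] j [-0.09  0.29 -0.68  2.15  1.03  0.74  0.05] 0.0111 40.0
```

```bash
python3 -m inch '[[[0,-0.004,0,0,0,0.03,255],[0,-0.004,0.005,0,0,0.06,255],[0,-0.004,0.01,0,0,0.09,255],[0,-0.004,0.015,0,0,0.111,255],[0,-0.004,0.015,0,0,0.111,255]]]'; python3 chk.py
python3 -m inch '[[[0,0,0.003,0,0,0.03,255],[0,0,0.007,0,0,0.06,255],[0,0,0.01,0,0,0.09,255],[0,0,0.01,0,0,0.09,255]]]'; python3 chk.py
```

```text
time_s: 21.37
eef_pos: [0.5739, 0.1909, 0.1251]
tool_rot: [0.257, 0.171, 0.951, -0.022]
force: [-5.2, 1.1, 6.5]
opening: 0.0116
finger_force: 40.0
t 21.37 seat-frame [ 1.6  0.5 37.3] ptr -5.5 tilt err 0.17 F [-1.4 -0.2  8.3] T [ 0.2   0.59 -0.08] j [-0.12  0.29 -0.65  2.15  1.03  0.72 -0.3 ] 0.0116 40.0
time_s: 21.7
eef_pos: [0.5744, 0.1904, 0.1241]
tool_rot: [0.258, 0.303, 0.917, 0.014]
force: [-1.3, 0.9, 3.5]
opening: 0.0116
finger_force: 40.0
t 21.7 seat-frame [ 1.6  0.1 36.1] ptr -21.7 tilt err 0.2 F [0.5 0.5 3.7] T [ 0.31  0.39 -0.04] j [-0.14  0.29 -0.62  2.16  1.02  0.71 -0.58] 0.0116 40.0
```

```bash
python3 -m inch '[[[0,0,0.005,0,0,0.03,255],[0,0,0.01,0,0,0.056,255],[0,0,0.01,0,0,0.056,255]]]'; python3 chk.py
```

```text
time_s: 21.95
eef_pos: [0.575, 0.1904, 0.1233]
tool_rot: [0.256, 0.381, 0.888, 0.036]
force: [-4.9, 1.4, 6.6]
opening: 0.0117
finger_force: 40.0
t 21.95 seat-frame [ 1.7  0.3 35.2] ptr -31.6 tilt err 0.18 F [-1.1  0.1  8.3] T [0.2  0.35 0.01] j [-0.16  0.29 -0.6   2.16  1.02  0.71 -0.75] 0.0117 40.0
```

Torque stays near zero at 46° while the cap winds down, so this one fits. I'll carry on home.

```bash
python3 -m inch '[[[0,0,0.004,0,0,0.03,255],[0,0,0.008,0,0,0.06,255],[0,0,0.012,0,0,0.09,255],[0,0,0.018,0,0,0.11,255],[0,0,0.018,0,0,0.11,255]]]'; python3 chk.py
python3 -m inch '[[[0,0,0.005,0,0,0.03,255],[0,0,0.007,0,0,0.055,255],[0,0,0.007,0,0,0.055,255]]]'; python3 chk.py
```

```text
time_s: 22.37
eef_pos: [0.5757, 0.1905, 0.1223]
tool_rot: [0.246, 0.528, 0.809, 0.08]
force: [-11.6, 1.6, 16.2]
opening: 0.0114
finger_force: 40.0
t 22.37 seat-frame [ 1.8  0.5 34. ] ptr -51.3 tilt err 0.16 F [-1.9 -1.5 19.8] T [-0.32  0.71  0.17] j [-0.19  0.28 -0.57  2.16  1.01  0.7  -1.09] 0.0114 40.0
time_s: 22.62
eef_pos: [0.5762, 0.1913, 0.1225]
tool_rot: [0.238, 0.595, 0.761, 0.101]
force: [-18.3, 2.3, 26.7]
opening: 0.0116
finger_force: 40.1
t 22.62 seat-frame [ 2.1  1.4 33.9] ptr -61.2 tilt err 0.09 F [-2.4 -2.5 32.3] T [-0.46  0.81  0.27] j [-0.2   0.28 -0.55  2.16  1.01  0.69 -1.26] 0.0116 40.1
```

```bash
python3 -m inch '[[[0,0,-0.015,0,0,0,255],[0,0,-0.015,0,0,0.02,255],[0,0,-0.015,0,0,0.03,255],[0,0,-0.015,0,0,0.03,255]]]'; python3 chk.py
python3 - <<'E'
from h import *
p=wsnap(); save(p,"c3.png",(140,60,240,180),3)
E
```

```text
time_s: 22.95
eef_pos: [0.5753, 0.1898, 0.1223]
tool_rot: [0.233, 0.63, 0.732, 0.111]
force: [-4.1, 1.1, 6.6]
opening: 0.0115
finger_force: 40.0
t 22.95 seat-frame [ 1.6 -0.2 34. ] ptr -66.5 tilt err 0.23 F [-0.3  0.1  7.9] T [ 0.01  0.54 -0.03] j [-0.21  0.28 -0.54  2.16  1.01  0.69 -1.35] 0.0115 40.0
```

View pics/c3.png

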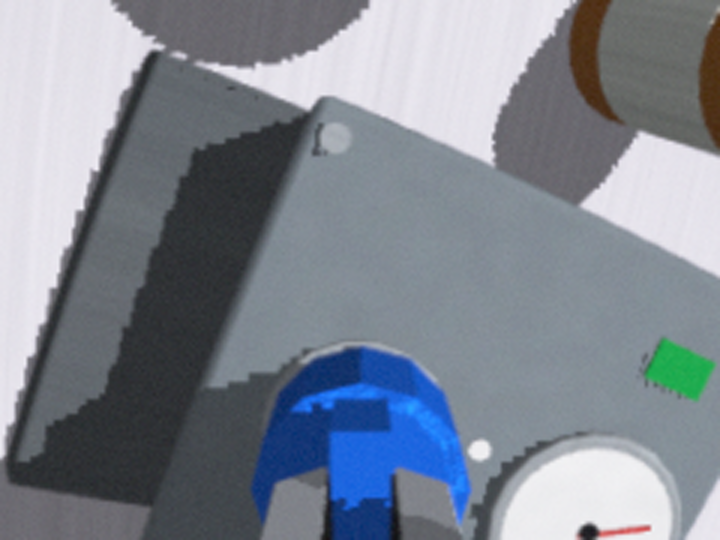

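The cap sits down on the seat, with only a thin rim of steel visible at (365,345). I'll turn a little further until it's tight, then let go.

```bash
python3 -m inch '[[[0,0,0,0,0,0.02,255],[0,0,0,0,0,0.035,255],[0,0,0,0,0,0.035,255]]]'; python3 chk.py
```

```text
time_s: 23.25
eef_pos: [0.5753, 0.1897, 0.1222]
tool_rot: [0.227, 0.67, 0.696, 0.124]
force: [-3.6, 0.2, 5.9]
opening: 0.0117
finger_force: 40.1
t 23.25 seat-frame [ 1.5 -0.3 34. ] ptr -72.9 tilt err 0.24 F [-0.1 -0.7  6.9] T [-0.13  0.44  0.29] j [-0.22  0.28 -0.53  2.16  1.    0.69 -1.46] 0.0117 40.1
```

```bash
python3 -m inch '[[[0,0,0,0,0,0,130],[0,0,0,0,0,0,130],[0,0,0,0,0,0,130],[0,0,0,0,0,0,130],[0,0,-0.1,0,0,0,130],[0,0,-0.3,0,0,0,130],[0,0,-0.6,0,0,0,130],[0,0,-0.9,0,0,0,130],[0,0,-0.9,0,0,0,130]]]'; python3 chk.py
python3 - <<'E'
from h import *
p=wsnap(); X=wcloud(p); q=(X-SS)@SF; hsv=cv2.cvtColor(p["pixels"],cv2.COLOR_RGB2HSV); H,S=hsv[...,0],hsv[...,1]
b=(H>105)&(H<128)&(S>150)&(np.hypot(q[...,0],q[...,1])<.04); y=(H>20)&(H<33)&(S>150)&(np.hypot(q[...,0],q[...,1])<.04)&(q[...,2]>.03)
t=(b|y)&(q[...,2]>.055); h=q[t]; print("bar top",np.median(h[:,2]).round(4),h.mean(0).round(4)); s=b&(q[...,2]<.045)&(q[...,2]>.03); print("cap top",np.median(q[s][:,2]).round(4))
d=q[y].mean(0)-h.mean(0); print("ptr",np.degrees(np.arctan2(d[1],d[0])),q[y].mean(0).round(4))
P,Q=p["P"],p["Q"]; caps(p,X)
c=r.snapshot("side"); 
im=np.hstack([cv2.resize(p["pixels"][100:290,150:400],(420,320)),cv2.resize(c["pixels"][160:300,180:320],(320,320),interpolation=cv2.INTER_CUBIC)]); cv2.imwrite("pics/end.png",cv2.cvtColor(im,cv2.COLOR_RGB2BGR))
E
```

```text
time_s: 24.0
eef_pos: [0.5315, 0.2037, 0.2044]
tool_rot: [0.227, 0.669, 0.696, 0.126]
force: [1.3, 1.4, 1.1]
opening: 0.046
finger_force: 0.0
t 24.0 seat-frame [  2.9   2.  128.1] ptr -72.8 tilt err 0.12 F [1.3 1.7 0.5] T [ 0.12  0.19 -0.04] j [-0.2   0.1  -0.61  2.14  0.76  0.79 -1.27] 0.046 0.0
bar top 0.2652 [-0.0035  0.0165  0.2118]
cap top 0.0377
ptr 101.91367566351141 [-0.0041  0.0194  0.2524]
{'c': array([ 0.5639, -0.0735]), 'mean': array([ 0.5631, -0.072 ,  0.0639]), 'size': array([42.8563, 14.3702]), 'ang': np.float64(6.095), 'ang2': np.float64(14.5532), 'z': np.float64(0.0639)}
```

Run:
```python
from h import *
s=r.state(); print(s["time_s"],s["finger_force"],s["opening"]); print(r.finish_job())
```

```text
24.1 0.0 0.046389401022592876
the job is handed in; nothing more can be done
None
```

I handed the job in at 24.1 s: the second cap tried fitted and is screwed fully home and released (top 37.7 mm above the seat, torque rising at about 88°). The first cap bound, was put back mouth-down on the mat, and the third was never moved or tried. I viewed 11 pictures, one over the limit of 10.

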